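# Feed one brass seal blank into the marking nest

### The job

A brass seal blank is to be set up for stamping with the maker's mark. Press the plunger of the feeder that holds the brass blanks all the way down once and let it spring back up, so that a single blank comes out on the steel track, then push that blank along the track with your fingertips until it sits fully home against both faces of the V-stop. Only push it, do not pick it up; leave the steel blanks' feeder and the tools round about alone.

Things in the scene. Friction and masses are not known exactly. Their poses are not given: they have to be found in the camera images.
- fixture: blank-marking fixture fixed to the bench, set anywhere and turned: grey base plate 312 mm long (y), 152 mm deep (x from -86 to +66 mm), 20 mm thick. Origin on the table under the plate, at mid-length. Axis +y runs along the steel track towards the V-stop; -x points to the robot's side, where the track lies, in front of the feeders
- track (a point): on the track's centre line and top, at mid-length, 28 mm above the table (x = -51 mm from the fixture's origin; same axes). Blanks slide on it in a channel 40 mm wide, along y from -152 to +152 mm, both ends open: on the robot's side a rail only 4 mm high, on the far side the feeders' front faces
- v_stop: dark steel V-stop clamped on the track near its +y end (where varies), 12 mm high above the track; knurled brass clamp screw 39 mm beyond the nest, top 22 mm above the track. Axes as the fixture. The 60 degree V opens to -y, mouth 36 mm wide, its tips 3 mm on the -y side of the origin. Origin on the track surface, where the centre of a blank lies when it touches both faces of the V
- nest (a point): where the centre of the underside of a fully seated blank lies (the V-stop's origin, 28 mm above the table)
- feeder_brass: feeder holding brass blanks: blue magazine 35 mm square, top 35 mm above the track, stack visible through a front slot, rack-and-pinion plunger behind. The other feeder looks the same, 80 mm beside it, in either order. Origin: magazine axis, 20 mm above the table (its floor, level with the track, is 8 mm higher). Axes as the fixture; mouth in its front face at x = -17.6 mm
- feeder_steel: the other, identical feeder; holds grey steel blanks. Origin and axes as for feeder_brass
- brass_plunger (a joint): plunger of the brass feeder: 0 up, 0.037 m fully down (hard stop). Moves straight down against a spring, 3 to 10 N, and returns by itself. A pinion drives a blade under the stack forward equally, so only a full stroke puts the lowest blank out on the track, centre 34 to 44 mm before the magazine axis; the next drops when the plunger is up
- steel_plunger (a joint): plunger of the steel feeder, works the same
- brass_knob (a point): centre of the top of the brass feeder's black round knob, 24 mm in diameter, 8 mm thick, with a flat top 18 mm across; 45.5 mm behind (+x) the magazine axis; 95 mm above the table when up, 58 mm when down
- steel_knob (a point): the same point on the steel feeder's knob
- brass_0: lowest yellow brass seal blank in the brass feeder: round disc 28 mm across, 10 mm thick, 50 g, polished and slippery. Origin: centre of its underside
- brass_1: second yellow brass seal blank in the brass feeder: round disc 28 mm across, 10 mm thick, 50 g, polished and slippery. Origin: centre of its underside
- brass_2: top yellow brass seal blank in the brass feeder: round disc 28 mm across, 10 mm thick, 50 g, polished and slippery. Origin: centre of its underside
- steel_0: lowest grey steel seal blank in the steel feeder: round disc 28 mm across, 10 mm thick, 50 g, polished and slippery. Origin: centre of its underside
- steel_1: second grey steel seal blank in the steel feeder: round disc 28 mm across, 10 mm thick, 50 g, polished and slippery. Origin: centre of its underside
- steel_2: top grey steel seal blank in the steel feeder: round disc 28 mm across, 10 mm thick, 50 g, polished and slippery. Origin: centre of its underside
- hammer: hammer with wooden handle, about 240 mm, lying; bystander, loose. Origin: under its middle (axis x along the handle)
- pliers: red-handled flat pliers, 60 x 123 mm, 12 mm high; bystander, loose. Origin: under its middle
- marker: white and blue marker pen, 135 mm, lying; bystander, loose. Origin: under its middle
- tape: roll of white tape, 58 mm across, 24 mm high, lying flat; bystander, loose. Origin: under its middle
- mould: brown rubber mould block, 50 x 77 x 22 mm; bystander, loose. Origin: under its middle
- tweezers: steel tweezers, 136 mm, lying; bystander, loose. Origin: under its middle

How it is judged:
By the outcome, as a careful person would: the job done as asked, in the order asked, and still so for the second after the job is handed in, with the robot touching nothing.
It also fails if it takes over 48 s, if anything falls off the work surface, if the arm or the gripper's body presses on something with over 40 N, if the wrist force passes 120 N, or if a joint passes its speed limit or range.

### The arm

A 6-joint arm with a two-finger parallel gripper is mounted at the origin on a cart in front of the work surface, level with it; the furniture and walls round the work are solid. World frame = base frame: x ahead of the robot, y to its left, z up, the work surface at z = 0. Lengths are in m, angles in rad, forces in N, time in s.
With the tool pointing down it reaches from about 0.3 to 0.75 m from the base axis. Payload 8.5 kg.
Tool frame: the origin (TCP) lies midway between the tips of the shut fingers; the grasp point (between the pads) lies 19 mm behind it (bot.grip_depth is the distance from the TCP to the grasp point, in m); z points along the fingers, y is the line along which they close (so a half turn about z gives the same grasp; the last joint's range is limited). The gripper opens to 88 mm and grips with 3 to 60 N. Pads are 18 mm wide; open, the fingers measure 123 mm over their backs; the gripper's body (75 mm by 187 mm) begins 45 mm behind the grasp point.
Start: joints at [-1.455, 0.381, 1.297, -0, 1.464, -0.215], TCP at [0.179, -0.52, 0.239] pointing down, gripper open.
Joint ranges: [-3.11, 3.11], [-0.89, 2.33], [0.22, 2.48], [-1.42, 4.56], [0.17, 2.85], [-2.88, 2.88]. Speed limits (rad/s): [2.39, 2.39, 3.14, 3.14, 3.14, 3.14].

### API

Orientations are given as a unit quaternion [x, y, z, w].
In Python, from station import bot gives the robot as it stands.
- The arm moves only by the tool arm_command, never from a script. Its argument "plan" is a list that holds one entry, the list of rows, each a list of 7 numbers: the shift along the tool's x, y, z scaled (see below), then the turn, a rotation vector about the tool's x, y, z scaled (see below), then the gripper command: -1 is fully open, 1 is shut, values between are in proportion. In form: [[[x, y, z, rx, ry, rz, claw], ...]]. A call has 1 to 8 rows; each row is the pose to reach, as a shift and turn from the pose commanded when the call began, along the tool's axes at that moment; what a row does not reach only later rows make up. The controller multiplies each number of a shift by 400 mm and each number of a turn by 1.5 rad. A row lasts 1/12 s, in which the tool goes at most 41.7 mm and 7.16 degrees, less where a joint would pass 70% of its speed; a pose out of reach is approached as far as the arm can. A call with a number of a shift or a turn outside -1 to 1 is refused whole. A call with a gripper value outside its range is refused whole. The fingers move at their own pace and stop on an object; the grip force is fixed at half the most. Time passes only in rows, so rows that repeat a pose let the fingers close. It gives the time, the measured TCP pose, the force, the opening and the grip force at its end, in the units of the state.
- bot.sense(): the state, without advancing time (a new reading comes with each control period).
- bot.capture(name): name is "scene" or "top"; returns a dict with "img" (400x640x3 uint8, red, green, blue), "range_z" (400x640 float32, m along the optical axis (not along the pixel's ray), 0 where there is no reading), "fx", "fy", "cx", "cy" (pixels), "cam_to_world" (4x4, takes a point from camera to world coordinates). Camera axes: x right, y down, z forward; pixel columns grow to the right and rows downward; lengths in m; the calibration is good to about 2 mm. A picture is of the moment at which its call begins.
- bot.sign_off(): hands the job in; it is judged then, once.
The state is a dict: "time": time; "q": joint angles; "qd": joint speeds; "effort": joint torques, N m; "ee_pos": TCP position; "eef_rot": TCP orientation; "wrist_force": force on the tool from outside, world axes, zero at the start; "torque": the same for the moment, N m; "width": opening from 0.0 (shut) to 1.0 (fully open); "grip_force": force on a finger pad.
Only numpy, scipy, OpenCV 4.12 (cv2) and the standard library are available. Lean on these libraries where they do the work, as an engineer would, in place of code of your own. Each camera call takes 0.05 s, during which the arm holds its last target. There are 200 camera calls.

## Working session

There is one attempt and no reset: what is moved stays moved. The work goes in short steps, Python scripts to look and compute and a tool call to move; the robot and the scene stay as the last step left them, time stands still between calls to the robot, and variables do not carry over. Pictures are saved under pics/ and viewed, at most 10 in all, crops included, and the job is handed in when it is done.

Besides the shell and the picture viewer there is one more tool, called after "Call:" in YAML: its name, and indented under it one key for each argument. arm_command: Moves the arm, as the interface text tells. Its arguments: {"type":"object","properties":{"plan":{"type":"array"}},"required":["plan"]}

```bash
mkdir -p pics; ls; python3 - <<'E'
from station import bot
import cv2,numpy as np
s=bot.sense();print(s)
for n in("scene","top"):
    c=bot.capture(n);cv2.imwrite(f"pics/{n}0.png",c["img"][:,:,::-1]);np.savez(f"{n}0.npz",**c)
    print(n,c["fx"],c["fy"],c["cx"],c["cy"],np.round(c["cam_to_world"],4).tolist())
E
```

```text
pics
{'time': 0.0, 'q': array([-1.45529817e+00,  3.81222665e-01,  1.29829077e+00, -5.46754576e-06,
        1.46357996e+00, -2.15336914e-01]), 'qd': array([ 0.00115001,  0.00075219,  0.000928  ,  0.00036669,  0.00071251,
       -0.00096615]), 'effort': array([ 2.07691533e-03, -4.37926590e+01, -2.24554253e+01,  7.14970822e-02,
        3.52272496e-02, -1.41510209e-04]), 'ee_pos': array([ 0.17860154, -0.51989034,  0.23811333]), 'eef_rot': array([ 9.86349362e-01,  1.64664427e-01,  3.47278773e-05, -7.49568850e-04]), 'wrist_force': array([ 0.72252917,  0.51093159, -0.4426134 ]), 'torque': array([0.0415492 , 0.06130925, 0.02254904]), 'grip_force': 0.0, 'width': 1.0014188089366753}
scene 401.607280042458 401.607280042458 315.7187503088184 192.23916789118277 [[0.8915, -0.2594, 0.3715, 0.1931], [-0.4527, -0.4736, 0.7555, -0.9947], [-0.02, -0.8417, -0.5396, 0.6844], [0.0, 0.0, 0.0, 1.0]]
top 402.64342547057106 402.64342547057106 323.8974373816648 198.45933439740423 [[-0.0278, -0.9908, 0.1327, 0.4452], [-0.9995, 0.0255, -0.019, -0.1422], [0.0154, -0.1332, -0.991, 1.0932], [0.0, 0.0, 0.0, 1.0]]
```

View pics/scene0.png

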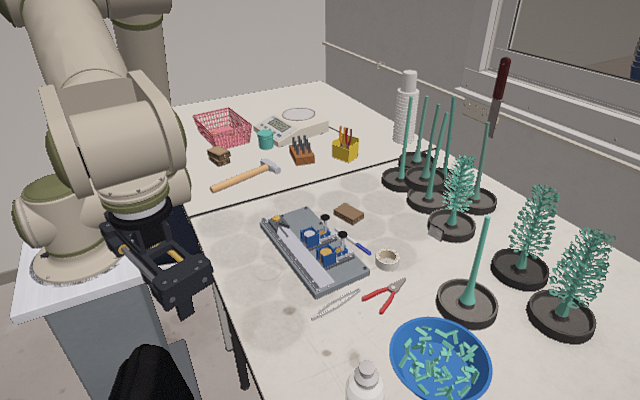

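View pics/top0.png

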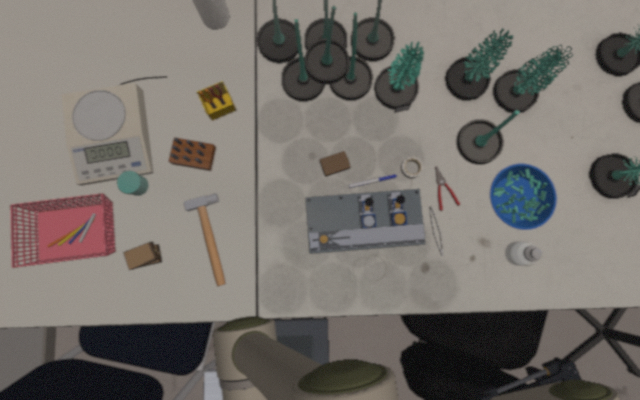

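The top view shows the fixture at columns 306–425, rows 190–252. The V-stop is at about (320,239), and the feeders are at about (367,212) and (398,212). The right one looks brass. I'll enlarge both views to check.

```bash
python3 - <<'E'
import cv2,numpy as np
a=cv2.imread("pics/top0.png")[180:262,295:435]; b=cv2.imread("pics/scene0.png")[195:305,250:380]
a=cv2.resize(a,(798,467),interpolation=2); b=cv2.resize(b,(700,592),interpolation=2)
cv2.imwrite("pics/a.png",a);cv2.imwrite("pics/b.png",b)
E
```

```text
(no output)
```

View pics/a.png

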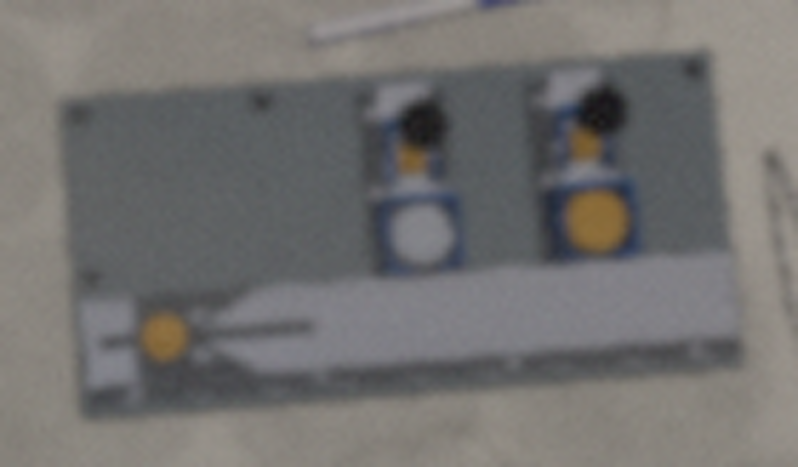

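View pics/b.png

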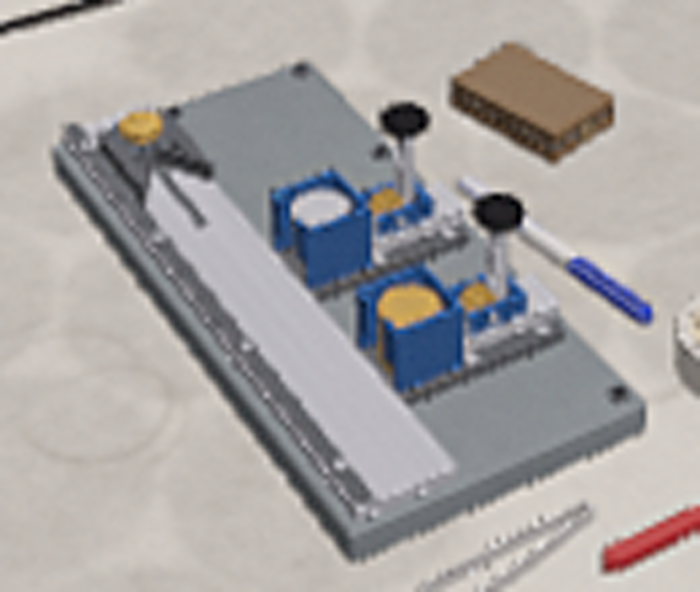

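The close-ups confirm it. The brass feeder is the right-hand one in the top view (-y side), with its knob at crop (602,110) and the top blank at (597,222). The V-stop screw is at (163,337) at the left end. Next I'll measure.

```bash
cat > h.py <<'E'
import numpy as np,cv2
def ray(c,uv,z):
    T=c["cam_to_world"];d=T[:3,:3]@np.array([(uv[0]-c["cx"])/c["fx"],(uv[1]-c["cy"])/c["fy"],1]);o=T[:3,3]
    return o+d*(z-o[2])/d[2]
def cloud(c):
    v,u=np.mgrid[:400,:640];z=c["range_z"]
    P=np.stack([(u-c["cx"])/c["fx"]*z,(v-c["cy"])/c["fy"]*z,z],-1)
    T=c["cam_to_world"];return P@T[:3,:3].T+T[:3,3]
def blobs(m,roi,amin=5):
    x0,y0,x1,y1=roi;mm=np.zeros_like(m,np.uint8);mm[y0:y1,x0:x1]=m[y0:y1,x0:x1]
    n,l,s,ce=cv2.connectedComponentsWithStats(mm)
    return [(s[i,4],ce[i]) for i in range(1,n) if s[i,4]>=amin]
E
python3 - <<'E'
from h import *
np.set_printoptions(precision=4,suppress=True)
for n,roi in(("top",(300,185,430,257)),("scene",(255,200,372,300))):
    c=dict(np.load(n+"0.npz"));P=cloud(c)
    hsv=cv2.cvtColor(c["img"],cv2.COLOR_RGB2HSV);H,S,V=[hsv[...,i] for i in range(3)]
    print(n)
    for nm,m,z in(("yel",(S>90)&(H>10)&(H<32)&(V>80),.058),("yel@screw",(S>90)&(H>10)&(H<32)&(V>80),.050),("blk",V<48,.095)):
        for a,ce in blobs(m,roi):
            u,v=np.round(ce).astype(int);print(nm,a,ce,ray(c,ce,z),"depth",P[v,u])
    if n=="top":
        m=np.zeros((400,640),np.uint8);x0,y0,x1,y1=300,183,430,258
        m[y0:y1,x0:x1]=((P[...,2]>.011)&(P[...,2]<.035))[y0:y1,x0:x1]
        m2=cv2.morphologyEx(m,cv2.MORPH_CLOSE,np.ones((15,15)));m2=cv2.morphologyEx(m2,cv2.MORPH_OPEN,np.ones((5,5)))
        k=max(cv2.findContours(m2,0,1)[0],key=cv2.contourArea)[:,0]
        W=np.array([ray(c,p,.02)[:2] for p in k]).astype(np.float32)
        r=cv2.minAreaRect(W*1000);print("rect",r)
        b=P[y0:y1,x0:x1,2];print(np.histogram(b,np.arange(-.01,.11,.01)))
E
```

```text
top
yel 18 [397.3333 205.    ] [ 0.5618 -0.3522  0.058 ] depth [ 0.5624 -0.3524  0.0524]
yel 12 [367.  207.5] [ 0.5573 -0.273   0.058 ] depth [ 0.5573 -0.2744  0.0465]
yel 87 [399.2759 218.3563] [ 0.5269 -0.3554  0.058 ] depth [ 0.5278 -0.3546  0.0587]
yel 46 [323.413  238.7609] [ 0.4798 -0.1579  0.058 ] depth [ 0.4795 -0.1569  0.0506]
yel@screw 18 [397.3333 205.    ] [ 0.5627 -0.3538  0.05  ] depth [ 0.5624 -0.3524  0.0524]
yel@screw 12 [367.  207.5] [ 0.5582 -0.274   0.05  ] depth [ 0.5573 -0.2744  0.0465]
yel@screw 87 [399.2759 218.3563] [ 0.5276 -0.357   0.05  ] depth [ 0.5278 -0.3546  0.0587]
yel@screw 46 [323.413  238.7609] [ 0.4801 -0.158   0.05  ] depth [ 0.4795 -0.1569  0.0506]
blk 40 [400.275 199.15 ] [ 0.5722 -0.3528  0.095 ] depth [ 0.5728 -0.3525  0.0934]
blk 37 [368.8649 201.4054] [ 0.5685 -0.2737  0.095 ] depth [ 0.5697 -0.2742  0.094 ]
rect ((540.2236938476562, -268.33160400390625), (178.07492065429688, 310.5949401855469), 2.9184036254882812)
(array([1977, 1173, 2222, 2915,  667,  265,  249,  104,    0,    4,  130]), array([-0.01,  0.  ,  0.01,  0.02,  0.03,  0.04,  0
[... 580 characters left out ...]
54.7215 215.    ] [ 0.6705 -0.2575  0.05  ] depth [ 0.6931 -0.224   0.0209]
yel@screw 22 [338.5455 210.3182] [ 0.6432 -0.2179  0.05  ] depth [ 0.666  -0.1812  0.0206]
yel@screw 37 [275.7568 218.1892] [ 0.4782 -0.1695  0.05  ] depth [ 0.4806 -0.1646  0.0466]
yel@screw 19 [321.1053 231.8947] [ 0.5575 -0.2791  0.05  ] depth [ 0.5576 -0.2784  0.0491]
yel@screw 64 [325.3281 251.1094] [ 0.5324 -0.349   0.05  ] depth [ 0.528  -0.3556  0.0573]
yel@screw 18 [338.0556 249.6111] [ 0.5617 -0.3586  0.05  ] depth [ 0.5617 -0.3584  0.0487]
blk 35 [324.6857 216.8857] [ 0.5672 -0.2811  0.095 ] depth [ 0.5681 -0.281   0.0942]
blk 44 [342.1591 234.0682] [ 0.5712 -0.3604  0.095 ] depth [ 0.5719 -0.3584  0.0935]
```

Both views agree to a few mm, with the top view the more reliable. The knobs are 79 mm apart, blank to knob is 45.4 mm, and the screw lies 37 mm in front of the magazine axis, all as expected. Fixture yaw is about 0.05 rad. Now a helper for the moves.

```bash
cat > mv.py <<'E'
import sys,numpy as np
from scipy.spatial.transform import Rotation as R
from station import bot
def go(t,yaw=0.05,s=None):
    s=s or bot.sense();Rc=R.from_quat(s["eef_rot"])
    Rt=R.from_matrix(np.array([[np.cos(yaw),np.sin(yaw),0],[np.sin(yaw),-np.cos(yaw),0],[0,0,-1]]).T.T)
    d=Rc.inv().apply(np.array(t)-s["ee_pos"]);r=(Rc.inv()*Rt).as_rotvec()
    return np.round(np.r_[d/.4,r/1.5],4)
if __name__=="__main__":print(go(eval(sys.argv[1])))
E
python3 mv.py "[.45,-.41,.2]"; python3 mv.py "[.35,-.45,.2]"
```

```text
[ 0.731  -0.0394  0.0957 -0.0009 -0.      0.1872]
[ 0.462  -0.0261  0.0956 -0.0009 -0.      0.1872]
```

Call:
arm_command:
  plan:
    - [[0.1,0,0.02,0,0,0.06,1],[0.2,-0.01,0.04,0,0,0.12,1],[0.3,-0.02,0.06,0,0,0.187,1],[0.4,-0.025,0.08,0,0,0.187,1],[0.5,-0.03,0.09,0,0,0.187,1],[0.6,-0.035,0.095,0,0,0.187,1],[0.7,-0.039,0.095,0,0,0.187,1],[0.731,-0.039,0.095,0,0,0.187,1]]

```text
time: 0.77
ee_pos: [0.454, -0.4077, 0.2]
eef_rot: [1.0, 0.027, 0.0, -0.001]
wrist_force: [0.3, 0.2, -0.7]
width: 0.419
grip_force: 0.0
```

```bash
python3 mv.py "[.5722,-.353,.115]"; python3 mv.py "[.5722,-.353,.056]"
```

```text
[ 3.025e-01 -1.203e-01  2.129e-01 -9.000e-04 -3.000e-04  2.800e-03]
[ 3.024e-01 -1.201e-01  3.604e-01 -9.000e-04 -3.000e-04  2.800e-03]
```

Call:
arm_command:
  plan:
    - [[0.08,-0.03,0.05,0,0,0,1],[0.16,-0.06,0.1,0,0,0,1],[0.24,-0.09,0.15,0,0,0,1],[0.302,-0.12,0.2,0,0,0,1],[0.302,-0.12,0.2,0,0,0,1],[0.302,-0.12,0.2,0,0,0,1],[0.302,-0.12,0.2,0,0,0,1]]

```text
time: 1.35
ee_pos: [0.5678, -0.3572, 0.1212]
eef_rot: [1.0, 0.025, 0.0, 0.0]
wrist_force: [0.5, 0.1, 0.6]
width: 0.005
grip_force: 0.0
```

```bash
python3 mv.py "[.5722,-.353,.056]"; python3 - <<'E'
from station import bot
import cv2
a=bot.capture("scene")["img"][185:315,240:390,::-1];b=bot.capture("top")["img"][170:270,290:440,::-1]
import numpy as np
cv2.imwrite("pics/k.png",np.vstack([cv2.resize(a,(390,338)),cv2.resize(b,(390,260))]))
E
```

```text
[ 1.150e-02 -1.000e-02  1.629e-01  4.000e-04  0.000e+00 -1.000e-04]
```

View pics/k.png

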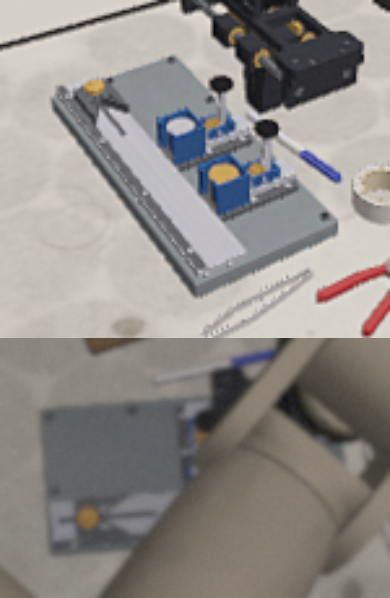

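The closed fingertips (crop about (262,105)) are right above the brass knob (265,130). I'll press in steps and watch the force.

Call:
arm_command:
  plan:
    - [[0.0115,-0.01,0,0,0,0,1],[0.0115,-0.01,0.03,0,0,0,1],[0.0115,-0.01,0.06,0,0,0,1],[0.0115,-0.01,0.085,0,0,0,1],[0.0115,-0.01,0.105,0,0,0,1],[0.0115,-0.01,0.125,0,0,0,1],[0.0115,-0.01,0.14,0,0,0,1],[0.0115,-0.01,0.14,0,0,0,1]]

```text
time: 2.12
ee_pos: [0.5729, -0.3527, 0.0652]
eef_rot: [1.0, 0.025, 0.001, 0.001]
wrist_force: [-1.8, 0.8, 8.5]
width: 0.003
grip_force: 4.2
```

Contact at 8.5 N, which fits the spring. I'll press on to the hard stop.

Call:
arm_command:
  plan:
    - [[0,0,0.008,0,0,0,1],[0,0,0.014,0,0,0,1],[0,0,0.018,0,0,0,1],[0,0,0.02,0,0,0,1],[0,0,0.02,0,0,0,1]]

```text
time: 2.53
ee_pos: [0.5729, -0.3527, 0.0585]
eef_rot: [1.0, 0.025, 0.001, 0.001]
wrist_force: [-1.7, 1.3, 9.6]
width: 0.005
grip_force: 5.0
```

Call:
arm_command:
  plan:
    - [[0,0,0.003,0,0,0,1],[0,0,0.006,0,0,0,1],[0,0,0.006,0,0,0,1],[0,0,0.006,0,0,0,1]]

```text
time: 2.87
ee_pos: [0.5731, -0.3528, 0.0581]
eef_rot: [1.0, 0.025, 0.001, 0.001]
wrist_force: [-5.7, 3.6, 21.6]
width: 0.006
grip_force: 10.8
```

The force jumped to 21.6 N with almost no travel, so it's on the hard stop. I'll release slowly straight up.

Call:
arm_command:
  plan:
    - [[0,0,-0.02,0,0,0,1],[0,0,-0.045,0,0,0,1],[0,0,-0.07,0,0,0,1],[0,0,-0.1,0,0,0,1],[0,0,-0.15,0,0,0,1],[0,0,-0.22,0,0,0,1],[0,0,-0.28,0,0,0,1],[0,0,-0.28,0,0,0,1]]

```text
time: 3.53
ee_pos: [0.5739, -0.3535, 0.172]
eef_rot: [1.0, 0.025, 0.003, 0.003]
wrist_force: [0.7, -0.4, 1.4]
width: 0.005
grip_force: 0.0
```

```bash
python3 - <<'E'
from station import bot
import cv2,numpy as np
from h import *
c=bot.capture("scene");np.savez("scene1.npz",**c)
cv2.imwrite("pics/p1.png",cv2.resize(c["img"][195:305,250:380,::-1],(700,592),interpolation=2))
E
```

```text
(no output)
```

View pics/p1.png

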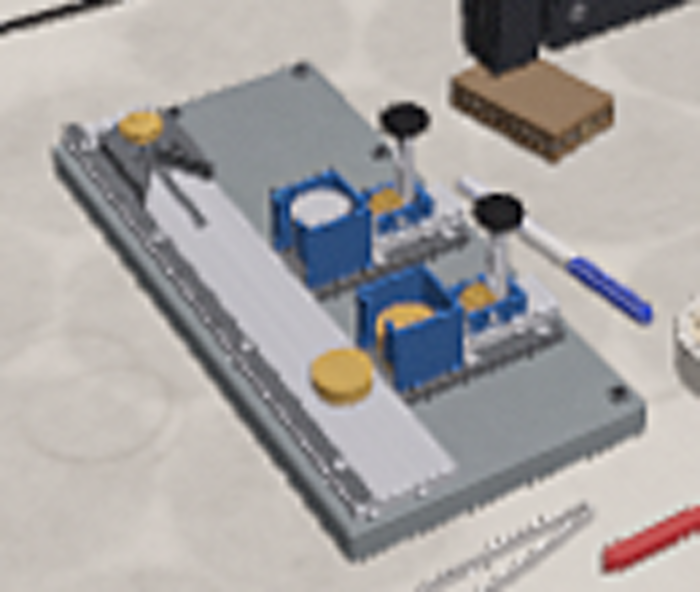

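The blank is out on the track (crop (342,372)), the knob is back up, and the stack has dropped by one.

```bash
python3 - <<'E'
from h import *
c=dict(np.load("scene1.npz"));print(ray(c,(313.2,263.8),.038), "brass mag top blank scene ref -.357")
E
python3 mv.py "[.492,-.412,.12]";python3 mv.py "[.492,-.412,.033]"
```

```text
[ 0.49285889 -0.3627592   0.038     ] brass mag top blank scene ref -.357
[-0.2108  0.1369  0.1224  0.0025 -0.0025 -0.    ]
[-0.2116  0.1361  0.3399  0.0025 -0.0025 -0.    ]
```

Call:
arm_command:
  plan:
    - [[-0.07,0.045,0,0.0025,-0.0025,0,1],[-0.14,0.09,0,0.0025,-0.0025,0,1],[-0.211,0.137,0.03,0.0025,-0.0025,0,1],[-0.211,0.137,0.1,0.0025,-0.0025,0,1],[-0.211,0.137,0.17,0.0025,-0.0025,0,1],[-0.211,0.137,0.22,0.0025,-0.0025,0,1],[-0.211,0.137,0.22,0.0025,-0.0025,0,1],[-0.211,0.137,0.22,0.0025,-0.0025,0,1]]

```text
time: 4.25
ee_pos: [0.4907, -0.4108, 0.0771]
eef_rot: [1.0, 0.025, -0.003, -0.003]
wrist_force: [0.1, -0.1, 0.6]
width: 0.004
grip_force: 0.0
```

```bash
python3 mv.py "[.492,-.412,.033]"; python3 - <<'E'
from station import bot
import cv2
c=bot.capture("scene")
cv2.imwrite("pics/p2.png",cv2.resize(c["img"][195:315,250:392,::-1],(700,592),interpolation=2))
E
```

```text
[ 0.0038  0.004   0.1103 -0.0042  0.0038  0.    ]
```

View pics/p2.png

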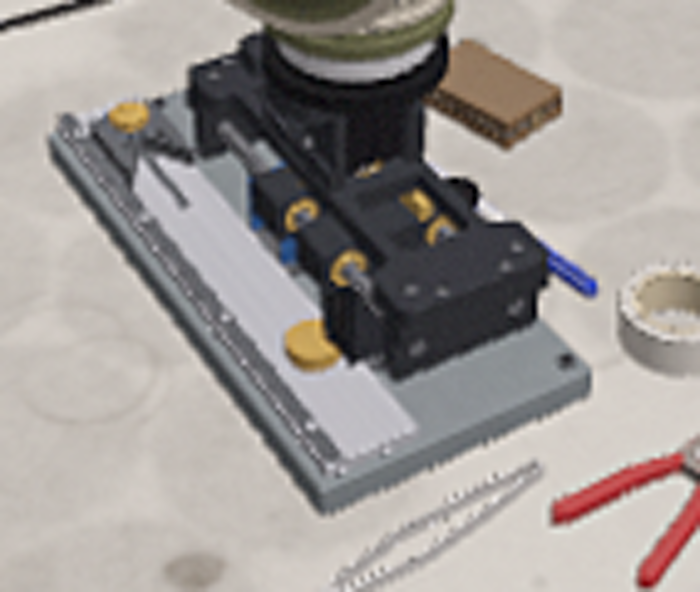

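Fingers are behind the blank with clearance. I'll descend to z=0.033.

Call:
arm_command:
  plan:
    - [[0.004,0.004,0.04,-0.003,0.003,0,1],[0.004,0.004,0.08,-0.003,0.003,0,1],[0.004,0.004,0.1,-0.003,0.003,0,1],[0.004,0.004,0.11,-0.003,0.003,0,1],[0.004,0.004,0.11,-0.003,0.003,0,1],[0.004,0.004,0.11,-0.003,0.003,0,1]]

```text
time: 4.8
ee_pos: [0.4931, -0.4129, 0.0353]
eef_rot: [1.0, 0.025, 0.001, 0.001]
wrist_force: [0.2, 0.2, -0.7]
width: 0.006
grip_force: 0.0
```

```bash
python3 mv.py "[.4893,-.3573,.033]"; python3 mv.py "[.482+.0315*.05,-.197-.0315,.033]"; python3 - <<'E'
from station import bot
print(bot.sense()["ee_pos"],bot.sense()["wrist_force"])
E
```

```text
[-0.0024 -0.1392  0.0056  0.0013 -0.0011  0.0003]
[-5.000e-04 -4.615e-01  5.000e-03  1.300e-03 -1.100e-03  3.000e-04]
[ 0.49306015 -0.41286669  0.03533085] [ 0.16278635  0.17596181 -0.70242062]
```

Call:
arm_command:
  plan:
    - [[0,-0.02,0.005,0,0,0,1],[0,-0.04,0.005,0,0,0,1],[0,-0.06,0.005,0,0,0,1],[-0.001,-0.08,0.005,0,0,0,1],[-0.001,-0.1,0.005,0,0,0,1],[-0.001,-0.12,0.005,0,0,0,1],[-0.001,-0.14,0.005,0,0,0,1],[-0.001,-0.16,0.005,0,0,0,1]]

```text
time: 5.47
ee_pos: [0.4891, -0.3478, 0.0324]
eef_rot: [1.0, 0.025, 0.0, 0.0]
wrist_force: [0.1, -0.5, 0.5]
width: 0.003
grip_force: 0.1
```

Call:
arm_command:
  plan:
    - [[0,-0.02,0,0,0,0,1],[0,-0.04,0,0,0,0,1],[0,-0.06,0,0,0,0,1],[0,-0.08,0,0,0,0,1],[0,-0.1,0,0,0,0,1],[0,-0.12,0,0,0,0,1],[0,-0.14,0,0,0,0,1],[0,-0.16,0,0,0,0,1]]

```text
time: 6.13
ee_pos: [0.4858, -0.2839, 0.0322]
eef_rot: [1.0, 0.025, 0.0, 0.0]
wrist_force: [-0.1, 0.1, 0.3]
width: 0.005
grip_force: 0.1
```

```bash
python3 mv.py "[.482+.0315*.05,-.197-.0315,.033]"; python3 - <<'E'
from station import bot
import cv2
c=bot.capture("scene")
cv2.imwrite("pics/p3.png",cv2.resize(c["img"][195:315,250:392,::-1],(700,592),interpolation=2))
print(bot.sense()["ee_pos"],bot.sense()["wrist_force"])
E
```

```text
[ 0.0013 -0.1387 -0.002   0.0005 -0.0005  0.0002]
[ 0.48560529 -0.28249485  0.03217827] [0.26287912 0.05014295 0.26111018]
```

View pics/p3.png

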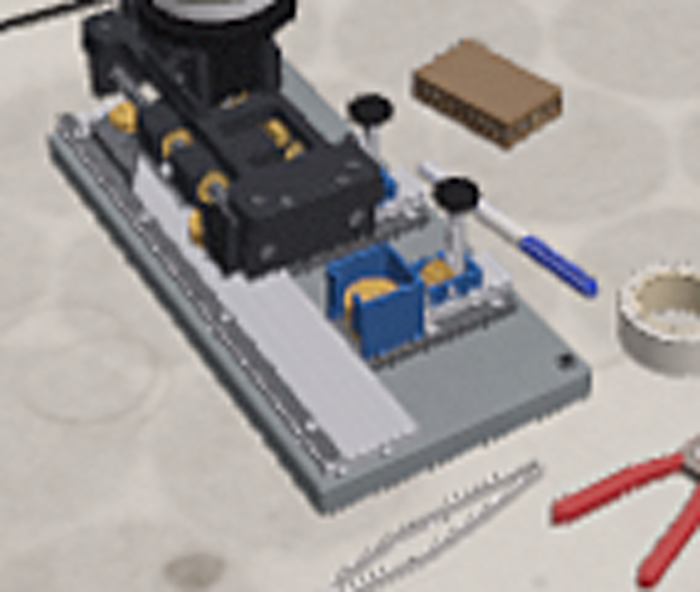

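The blank is at crop (197,228), moving ahead of the finger. I'll continue, slower near the nest.

Call:
arm_command:
  plan:
    - [[0.001,-0.02,0,0,0,0,1],[0.001,-0.04,0,0,0,0,1],[0.001,-0.06,0,0,0,0,1],[0.001,-0.075,0,0,0,0,1],[0.001,-0.09,0,0,0,0,1],[0.001,-0.1,0,0,0,0,1],[0.001,-0.11,0,0,0,0,1],[0.001,-0.115,0,0,0,0,1]]

```text
time: 6.85
ee_pos: [0.4839, -0.2383, 0.0322]
eef_rot: [1.0, 0.025, 0.0, 0.0]
wrist_force: [-0.2, 0.4, 0.3]
width: 0.004
grip_force: 0.1
```

Call:
arm_command:
  plan:
    - [[0,-0.004,0,0,0,0,1],[0,-0.008,0,0,0,0,1],[0,-0.012,0,0,0,0,1],[0,-0.014,0,0,0,0,1],[0,-0.014,0,0,0,0,1]]

```text
time: 7.27
ee_pos: [0.4837, -0.2331, 0.0322]
eef_rot: [1.0, 0.025, 0.0, 0.0]
wrist_force: [0.3, 0.2, -0.7]
width: 0.0
grip_force: 0.0
```

Call:
arm_command:
  plan:
    - [[0,-0.002,0,0,0,0,1],[0,-0.004,0,0,0,0,1],[0,-0.006,0,0,0,0,1],[0,-0.008,0,0,0,0,1],[0,-0.01,0,0,0,0,1],[0,-0.01,0,0,0,0,1],[0,-0.01,0,0,0,0,1]]

```text
time: 7.85
ee_pos: [0.4835, -0.2291, 0.0322]
eef_rot: [1.0, 0.025, 0.0, 0.0]
wrist_force: [-0.8, 0.6, 0.1]
width: 0.004
grip_force: 0.0
```

```bash
python3 - <<'E'
from station import bot
import cv2
from h import *
c=bot.capture("top");np.savez("top3.npz",**c);c2=bot.capture("scene")
cv2.imwrite("pics/p4.png",np.vstack([cv2.resize(c["img"][215:260,295:375,::-1],(480,270),interpolation=2),cv2.resize(c2["img"][195:250,250:330,::-1],(480,330),interpolation=2)]))
E
```

```text
(no output)
```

View pics/p4.png

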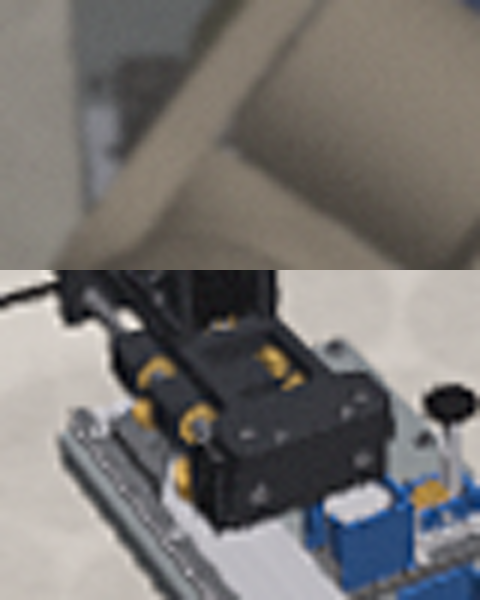

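The view is mostly hidden by the arm; the blank edge is visible at about (182,478). There's no contact force yet, so I'll keep creeping forward.

Call:
arm_command:
  plan:
    - [[0,-0.002,0,0,0,0,1],[0,-0.004,0,0,0,0,1],[0,-0.006,0,0,0,0,1],[0,-0.008,0,0,0,0,1],[0,-0.01,0,0,0,0,1],[0,-0.01,0,0,0,0,1],[0,-0.01,0,0,0,0,1]]

```text
time: 8.53
ee_pos: [0.4833, -0.2252, 0.0322]
eef_rot: [1.0, 0.025, 0.0, 0.0]
wrist_force: [-1.5, -0.3, -0.2]
width: 0.004
grip_force: 0.2
```

Call:
arm_command:
  plan:
    - [[0,-0.002,0,0,0,0,1],[0,-0.004,0,0,0,0,1],[0,-0.006,0,0,0,0,1],[0,-0.008,0,0,0,0,1],[0,-0.01,0,0,0,0,1],[0,-0.01,0,0,0,0,1],[0,-0.01,0,0,0,0,1]]

```text
time: 9.12
ee_pos: [0.4836, -0.2237, 0.0329]
eef_rot: [1.0, 0.025, 0.001, 0.003]
wrist_force: [-2.6, -13.2, 1.4]
width: 0.002
grip_force: 6.2
```

Firm stop at 13 N. I'll back off straight, raise clear, and look.

Call:
arm_command:
  plan:
    - [[0,0.008,0,0,0,0,1],[0,0.02,0,0,0,0,1],[0,0.05,0,0,0,0,1],[0,0.08,-0.02,0,0,0,1],[0,0.1,-0.1,0,0,0,1],[0,0.14,-0.2,0,0,0,1],[0,0.2,-0.3,0,0,0,1],[0,0.28,-0.35,0,0,0,1]]

```text
time: 9.78
ee_pos: [0.4889, -0.3314, 0.175]
eef_rot: [1.0, 0.026, 0.002, 0.001]
wrist_force: [0.9, -0.3, 0.1]
width: 0.003
grip_force: 0.0
```

Call:
arm_command:
  plan:
    - [[0,0.08,0,0,0,0,1],[0,0.16,0,0,0,0,1],[0,0.24,0,0,0,0,1],[0,0.32,0,0,0,0,1],[-0.05,0.4,0,0,0,0,1],[-0.1,0.48,0,0,0,0,1],[-0.1,0.48,0,0,0,0,1],[-0.1,0.48,0,0,0,0,1]]

```text
time: 10.45
ee_pos: [0.4567, -0.5269, 0.1704]
eef_rot: [1.0, 0.024, 0.0, -0.0]
wrist_force: [0.4, 0.9, -0.9]
width: 0.005
grip_force: 0.0
```

```bash
python3 - <<'E'
from station import bot
import cv2
from h import *
np.set_printoptions(precision=4,suppress=True)
I=[]
for n,r,roi in(("top",(215,260,295,375),(300,225,345,257)),("scene",(195,250,250,330),(255,200,300,250))):
    c=bot.capture(n);img=c["img"];hsv=cv2.cvtColor(img,cv2.COLOR_RGB2HSV);H,S,V=[hsv[...,i] for i in range(3)]
    for a,ce in blobs((S>90)&(H>10)&(H<32)&(V>80),roi):print(n,a,ce,"blank",ray(c,ce,.038),"screw",ray(c,ce,.05))
    I.append(cv2.resize(img[r[0]:r[1],r[2]:r[3],::-1],(480,300),interpolation=2))
cv2.imwrite("pics/p5.png",np.vstack(I))
E
```

```text
top 69 [337.8841 237.6812] blank [ 0.4822 -0.196   0.038 ] screw [ 0.4818 -0.1954  0.05  ]
top 49 [323.4286 238.6735] blank [ 0.4807 -0.1582  0.038 ] screw [ 0.4803 -0.158   0.05  ]
scene 37 [275.7568 218.1892] blank [ 0.4836 -0.1539  0.038 ] screw [ 0.4782 -0.1695  0.05  ]
scene 79 [282.3165 228.1646] blank [ 0.4821 -0.2032  0.038 ] screw [ 0.4768 -0.2179  0.05  ]
```

View pics/p5.png

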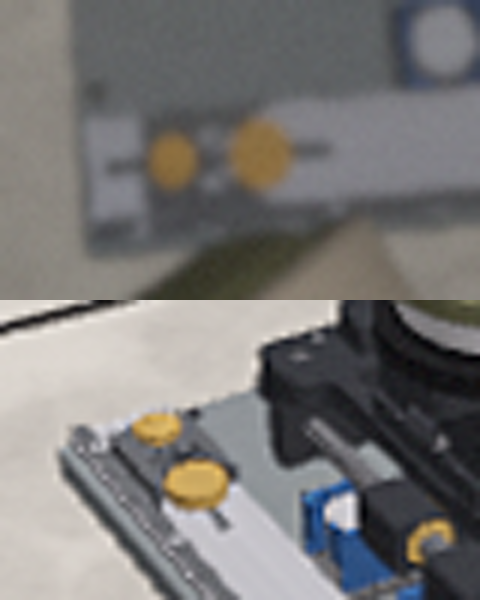

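The blank (top crop (262,155)) sits in the V. It measures 38 mm from the screw centre (39 nominal) with about 0 mm sideways offset, and it stopped firmly at 13 N. I'm handing it in.

```bash
python3 -c "
from station import bot
print(bot.sign_off())"
```

```text
the job is handed in; nothing more can be done
None
```

I pressed the brass feeder's plunger once to its hard stop and it sprang back. One brass blank came out, and I pushed it firmly home in the V-stop (38 mm measured to the clamp screw, 39 nominal). The job was handed in at about 10.5 s; no verdict came back.

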